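# Take a soldered board off the preheater with a spatula

### The job

Stop the board preheater by pressing its round red key with the gripper, just until the dome clicks and no further. Then take the spatula from its blue rest, slide its blade under the hot circuit board between the two white rails, lift the board and set it down gently, flat, square and centred across the two rails of the aluminium cooling rack, without ever touching the board with the gripper or dropping it. Draw the blade out and lay the spatula back in both notches of its rest the way it lay, and leave the other things on the worktop alone.

Things in the scene. Friction and masses are not known exactly. Their poses are not given: they have to be found in the camera images.
- preheater: Fixed grey bench preheater, 130 mm (x) by 146 mm (y), with a dark steel plate on top, plate surface 40 mm above the worktop. A lower black front panel (top at 30 mm) reaches forward to x = -111 mm and carries the red key at x = -86, y = -42 mm. Origin on the worktop below the plate's middle; x points from panel to rear (away from the robot, turned at most 0.2 rad), y left, z up.
- preheater_rails (a point): Midpoint between the preheater's two white rails at the level of their tops (52 mm above the worktop, 12 mm above the plate). The rails run along the preheater's x, 100 mm long, 6 mm wide, 60 mm clear between them; the gap under the board is open to front and rear. Axes as the preheater's.
- stop_key (a joint): Travel of the red stop key in m: 0 up, grows as it is pressed straight down, hard stop at 0.008; springs back by itself. Force rises to about 4.6 N at 0.0022, then the dome clicks and it drops to about 2.6 N at 0.0048, then rises again (5 N at 0.0065, 7.7 N at 0.0075). It has clicked once past 0.003; past 0.0075 the key is being rammed.
- stop_key_top (a point): Middle of the top face of the red stop key, a round cap 28 mm across that stands 12 mm above the black panel (42 mm above the worktop); pressed down from above. Moves with the key.
- cooling_rack: Fixed aluminium cooling rack: foot plate 130 x 130 mm, 6 mm thick, with two upright rails along x, 100 mm long, 6 mm wide, fins on their outer sides, centred at y = +33 and -33 mm, tops 50 mm above the worktop; 60 mm clear between them, open to front and rear. Origin on the worktop below its middle; x points away from the robot (turned at most 0.2 rad), y left, z up.
- board_mid (a point): Middle of the circuit board (half-way up). Green board 70 mm (x) by 86 mm (y) by 3 mm with low parts on its top, 45 g give or take a quarter; it starts lying on the preheater's two rails, its x axis nearly along the preheater's x.
- board: The same circuit board; origin in the middle of its underside, z up.
- spatula_grip (a point): Middle of the spatula's wooden handle, where to grip it (near its balance point): a bar 130 mm long (spatula's x), 14 mm wide (y), 16 mm high. x points to the blade, z up. The blade's underside lies 42 mm below this point; blade 2 mm thick, 36 mm wide, from 100 to 190 mm ahead; a cranked steel neck joins it to the handle from 65 to 106 mm ahead.
- spatula_blade (a point): Point on the top of the spatula's blade, 148 mm ahead of the grip point (near the middle of the blade) and 40 mm below it.
- spatula: The same spatula, 110 g; origin below the grip point at the level of the blade's underside; x to the blade, z up.
- spatula_rest: Fixed blue rest: foot plate 136 x 80 mm, 6 mm thick, two notched uprights at x = -50 and +50 mm (8 mm thick). The handle lies in both notches: floors 46 mm above the worktop, 23 mm wide, flared above, cheeks up to 64 mm. Spatula starts with its grip point 54 mm above the worktop over the rest's origin, blade to +x. Origin on the worktop; x away from the robot (at most 0.2 rad off), z up.
- flux_tin: Bystander: round yellow-brown tin, 45 mm across, 22 mm high; origin at the centre of its underside.
- tape_1: Bystander: roll of black tape, 55 mm across, 19 mm high; origin at the centre of its underside.
- cap_electro: Bystander: dark blue capacitor can, 22 mm across, 34 mm high; origin at the centre of its underside.
- solder_reel: Bystander: reel of solder with blue flanges, 76 x 68 x 34 mm; origin at the centre of its underside.
- side_cutters: Bystander: red-handled side cutters lying flat, 138 x 44 x 11 mm; origin at the centre of the underside.
Mind the look-alikes: they are no part of the job. There is more than one size of the board; the job needs the larger.

How it is judged:
By the outcome, as a careful person would: the job done as asked, in the order asked, and still so for the second after the job is handed in, with the robot touching nothing.
It also fails if it takes over 72 s, if anything falls off the work surface, if the arm or the gripper's body presses on something with over 40 N, if the wrist force passes 120 N, or if a joint passes its speed limit or range.

### The arm

A 7-joint arm with a two-finger parallel gripper is mounted at the origin on a cart in front of the work surface, level with it; the furniture and walls round the work are solid. World frame = base frame: x ahead of the robot, y to its left, z up, the work surface at z = 0. Lengths are in mm, angles in rad, forces in N, time in s.
With the tool pointing down it reaches from about 425 to 950 mm from the base axis. Payload 4.7 kg.
Tool frame: the origin (TCP) lies midway between the tips of the shut fingers; the grasp point (between the pads) lies 19 mm behind it; z points along the fingers, y is the line along which they close (so a half turn about z gives the same grasp; the last joint's range is limited). The gripper opens to 85 mm and grips with 20 to 120 N. Pads are 22 mm wide; open, the fingers measure 114 mm over their backs; the gripper's body (76 mm by 85 mm) begins 54 mm behind the grasp point. The pads swing forward as they close: fully open they stand 13 mm farther back than shut.
Start: joints at [-1.307, 0.469, -0.049, 1.532, 0.024, 1.141, -0.082], TCP at [194.787, 646.302, 231.335] pointing down, gripper open.
Joint ranges: [-2.59, 2.59], [-0.33, 1.99], [-1.39, 1.29], [0.1, 2.45], [-1.04, 4.18], [0.21, 1.99], [-2.66, 2.66]. Speed limits (rad/s): [2.57, 2.57, 3.14, 3.14, 3.14, 3.14, 3.14].

### API

Orientations are given as a rotation vector (axis times angle).
In Python, from rig import * gives the robot as it stands.
- The arm moves only by the tool servo_tool, never from a script. Its argument "rows" is a list of rows, each a list of 3 entries, a list of its own where there are three numbers: the finger opening in m, from 0 to 0.0854, then the shift along the world's x, y, z in m, then the turn, a rotation vector about the world's x, y, z in degrees. In form: [[claw, [x, y, z], [ax, ay, az]], ...]. A call has 1 to 5 rows; each row is the pose to reach, as a shift and turn from the pose commanded when the call began; what a row does not reach only later rows make up. A row lasts 1/8 s, in which the tool goes at most 62.5 mm and 10.7 degrees, less where a joint would pass 70% of its speed; a pose out of reach is approached as far as the arm can. A call with a gripper value outside its range is refused whole. The fingers move at their own pace and stop on an object; "newtons" is the grip in N (left out, the last holds). Time passes only in rows, so rows that repeat a pose let the fingers close. It gives the time, the measured TCP pose, the force, the opening and the grip force at its end, in the units of the state.
- state(): the state, without advancing time (a new reading comes with each control period).
- snapshot(name): name is "scene" or "top" or "wrist"; returns (picture, depth): 400x640x3 uint8, red, green, blue; 400x640 float32, mm along the optical axis (not along the pixel's ray), 0 where there is no reading.
- get_calibration(name): a dict with "mtx" (3x3 intrinsics, pixels), "camera_from_world" (4x4, takes a point from world to camera coordinates). Camera axes: x right, y down, z forward; pixel columns grow to the right and rows downward; lengths in mm; the calibration is good to about 2 mm. A picture is of the moment at which its call begins: read the wrist's pose just before it. get_calibration takes no time and is no camera call; for the wrist camera it gives the pose at the moment of the call.
- hand_in(): hands the job in; it is judged then, once.
The state is a dict: "clock": time; "joint_pos": joint angles; "joint_velocities": joint speeds; "tau": joint torques, N m; "ee_pos": TCP position; "tool_rot": TCP orientation; "force": force on the tool from outside, world axes, zero at the start; "wrist_torque": the same for the moment, N m; "gripper_width": opening from 0.0 (shut) to 1.0 (fully open); "grip_force": force on a finger pad.
Only numpy, scipy, OpenCV 4.12 (cv2) and the standard library are available. Lean on these libraries where they do the work, as an engineer would, in place of code of your own. Each camera call takes 0.05 s, during which the arm holds its last target. There are 200 camera calls.

## Working session

There is one attempt and no reset: what is moved stays moved. The work goes in short steps, Python scripts to look and compute and a tool call to move; the robot and the scene stay as the last step left them, time stands still between calls to the robot, and variables do not carry over. Pictures are saved under pics/ and viewed, at most 10 in all, crops included, and the job is handed in when it is done.

Besides the shell and the picture viewer there is one more tool, called after "Request:" as a command line: name --argument value ..., lists and objects as JSON in quotes. servo_tool: Moves the arm, as the interface text tells. Its arguments: {"type":"object","properties":{"rows":{"type":"array"},"newtons":{"type":"number"}},"required":["rows"]}

```bash
mkdir -p pics; ls
python3 - <<'E'
from rig import *
import numpy as np,cv2
for n in ("scene","top"):
    p,d=snapshot(n); c=get_calibration(n)
    cv2.imwrite(f"pics/{n}0.png",p[:,:,::-1]); np.savez(f"{n}0.npz",p=p,d=d,K=c["mtx"],T=c["camera_from_world"])
    print(n,c)
s=state();print({k:np.round(v,3) for k,v in s.items()})
E
```

```text
pics
scene {'mtx': array([[437.40998524,   0.        , 316.9768837 ],
       [  0.        , 437.40998524, 193.16203732],
       [  0.        ,   0.        ,   1.        ]]), 'camera_from_world': array([[ 4.43336892e-01, -8.96136317e-01, -1.98015634e-02,
        -2.40939470e+02],
       [-4.92412698e-01, -2.25028467e-01, -8.40768651e-01,
         2.93124402e+02],
       [ 7.48987406e-01,  3.82494302e-01, -5.41032323e-01,
         1.04543552e+03],
       [ 0.00000000e+00,  0.00000000e+00,  0.00000000e+00,
         1.00000000e+00]])}
top {'mtx': array([[424.30837786,   0.        , 315.2217158 ],
       [  0.        , 424.30837786, 200.405925  ],
       [  0.        ,   0.        ,   1.        ]]), 'camera_from_world': array([[-7.96015955e-02, -9.96823637e-01,  2.49439071e-03,
         1.64853411e+01],
       [-9.75092526e-01,  7.73460778e-02, -2.07875324e-01,
         5.02394589e+02],
       [ 2.07022105e-01, -1.89794692e-02, -9.78152150e-01,
         1.28726202e+03],
       [ 0.00000000e+00,  0.00000000e+00,  0.00000000e+00,
         1.00000000e+00]])}
{'clock': np.float64(0.1), 'joint_pos': array([-1.307,  0.469, -0.049,  1.534,  0.024,  1.141, -0.082]), 'joint_velocities': array([-0.001, -0.002, -0.   , -0.003,  0.   , -0.001,  0.001]), 'tau': array([ 1.0000e-03, -5.1152e+01, -4.7000e-02, -2.3839e+01,  1.1000e-02,
        4.0000e-03, -0.0000e+00]), 'ee_pos': array([194.655, 645.764, 230.353]), 'tool_rot': array([-4.580e-01, -3.108e+00,  3.000e-03]), 'force': array([ 0.034, -0.047,  0.18 ]), 'wrist_torque': array([ 0.08 , -0.005, -0.062]), 'grip_force': np.float64(0.0), 'gripper_width': np.float64(1.0)}
```

View pics/scene0.png

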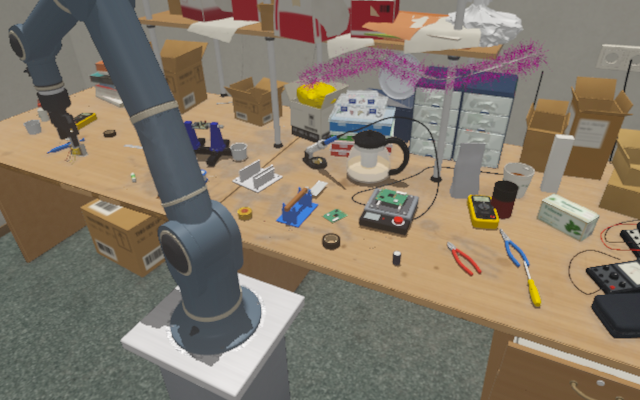

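View pics/top0.png

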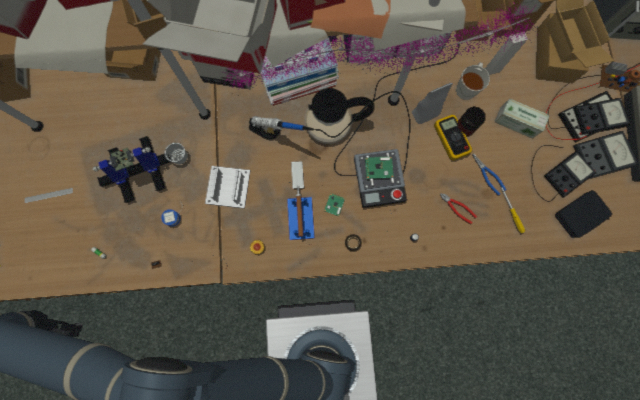

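The top view shows the rack at (228,187), spatula rest at (300,217), with the blade at (297,172). The preheater with the large board is at (380,180) and its key at (397,195). The small decoy board is at (335,205). Next I'll get coarse positions.

```bash
cat > h.py <<'E'
import numpy as np,cv2
from scipy.spatial.transform import Rotation as R
def load(f):
    z=np.load(f);return z["p"],z["d"],z["K"],z["T"]
def cloud(d,K,T):
    v,u=np.indices(d.shape); c=np.stack([(u-K[0,2])*d/K[0,0],(v-K[1,2])*d/K[1,1],d],-1)
    return (c-T[:3,3])@T[:3,:3]   # world
def ray(uv,z,K,T):
    uv=np.atleast_2d(uv).astype(float); r=np.c_[(uv-K[:2,2])/[K[0,0],K[1,1]],np.ones(len(uv))]@T[:3,:3]
    o=-T[:3,:3].T@T[:3,3]; return o+r*((z-o[2])/r[:,2])[:,None]
def proj(P,K,T):
    c=np.atleast_2d(P)@T[:3,:3].T+T[:3,3]; q=c@K.T; return q[:,:2]/q[:,2:]
def rect(W,m):
    return cv2.minAreaRect(W[m][:,:2].astype(np.float32))
def snap(name,tag):
    import rig
    c=rig.get_calibration(name);p,d=rig.snapshot(name)
    cv2.imwrite(f"pics/{tag}.png",p[:,:,::-1]); np.savez(f"{tag}.npz",p=p,d=d,K=c["mtx"],T=c["camera_from_world"])
    return p,d,c["mtx"],c["camera_from_world"]
E
python3 - <<'E'
from h import *
p,d,K,T=load("top0.npz"); W=cloud(d,K,T)
for n,(u,v) in dict(rack=(228,187),rackL=(216,185),rest=(301,217),blade=(297,172),gripmid=(300,216),board=(379,167),key=(397,195),table=(340,230),small=(335,205),tape=(353,242),cutter=(455,205),cap=(414,238),flux=(257,247),jug=(330,125)).items(): print(n,W[v,u].round(0))
from rig import *
c=get_calibration("wrist"); T=c["camera_from_world"]; print(c["mtx"], (-T[:3,:3].T@T[:3,3]).round(1), T[:3,:3].round(3))
E
```

```text
rack [579. 258.   7.]
rackL [581. 291.  37.]
rest [451.  25.  63.]
blade [610.  28.  16.]
gripmid [454.  28.  63.]
board [ 596. -237.   50.]
key [ 500. -284.   47.]
table [410. -97.  -2.]
small [492. -88.   5.]
tape [ 367. -135.   -2.]
cutter [ 461. -479.    5.]
cap [ 361. -324.   34.]
flux [374. 172.  15.]
jug [727. -88. 110.]
[[290.86796056   0.         318.64042557]
 [  0.         290.86796056 202.62690216]
 [  0.           0.           1.        ]] [122.5 667.5 373.3] [[ 0.289  0.957 -0.001]
 [ 0.915 -0.276  0.295]
 [ 0.282 -0.086 -0.955]]
```

Request:
servo_tool --rows '[[0.085,[0.275,-0.446,0.03],[0,0,17]],[0.085,[0.275,-0.446,0.03],[0,0,17]],[0.085,[0.275,-0.446,0.03],[0,0,17]],[0.085,[0.275,-0.446,0.03],[0,0,17]],[0.085,[0.275,-0.446,0.03],[0,0,17]]]'

```text
clock: 0.72
ee_pos: [359.3, 378.6, 249.1]
tool_rot: [0.006, -3.141, 0.0]
force: [1.3, 1.2, -0.4]
gripper_width: 0.994
grip_force: 0.0
```

Request:
servo_tool --rows '[[0.085,[0.11,-0.178,0.012],[0,0,0]],[0.085,[0.11,-0.178,0.012],[0,0,0]],[0.085,[0.11,-0.178,0.012],[0,0,0]],[0.085,[0.11,-0.178,0.012],[0,0,0]]]'

```text
clock: 1.23
ee_pos: [470.3, 198.2, 261.3]
tool_rot: [0.005, 3.141, -0.002]
force: [-0.8, 0.8, -1.3]
gripper_width: 0.998
grip_force: 0.0
```

Run:
```python
from h import *
snap("wrist","w1")
```

Request:
servo_tool --rows '[[0.085,[0,-0.38,0],[0,0,0]],[0.085,[0,-0.38,0],[0,0,0]],[0.085,[0,-0.38,0],[0,0,0]],[0.085,[0,-0.38,0],[0,0,0]],[0.085,[0,-0.38,0],[0,0,0]]]'

```text
clock: 1.9
ee_pos: [468.3, -110.5, 261.1]
tool_rot: [-0.009, 3.141, 0.001]
force: [0.9, 0.3, 0.4]
gripper_width: 0.998
grip_force: 0.0
```

Request:
servo_tool --rows '[[0.085,[0,-0.069,0],[0,0,0]],[0.085,[0,-0.069,0],[0,0,0]],[0.085,[0,-0.069,0],[0,0,0]]]'

```text
clock: 2.28
ee_pos: [468.6, -177.7, 260.8]
tool_rot: [0.007, -3.141, -0.001]
force: [-0.0, 0.5, -0.5]
gripper_width: 1.002
grip_force: 0.0
```

Run:
```python
from h import *
snap("wrist","w2")
```

```text
(no output)
```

View pics/w1.png

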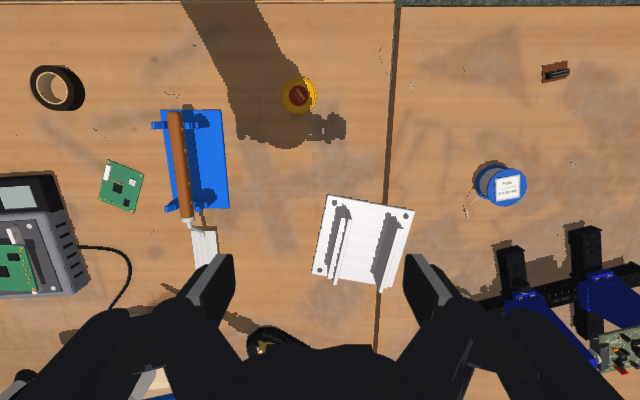

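View pics/w2.png

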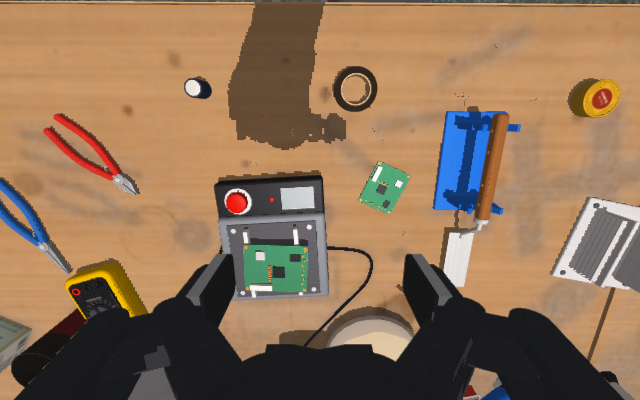

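w1 shows the rack's foot plate centred near (362,240) with rails at (340,250) and (390,250). w2 shows the red key at (237,203), the board at (275,267) on the plate, and the spatula handle at (493,165) with its blade at (456,258). I'll fit them from depth and colour.

```bash
cat > fit.py <<'E'
from h import *
def dump(n,W,m):
    k=cv2.connectedComponentsWithStats(m.astype(np.uint8)); 
    i=1+np.argmax(k[2][1:,4]); m=k[1]==i
    (c,s,a)=rect(W,m); print(n,"px",m.sum(),"c",np.round(c,1),"size",np.round(s,1),"ang",round(a,2),"zmed",np.median(W[m][:,2]).round(1))
    return m
def box(shape,u0,u1,v0,v1):
    m=np.zeros(shape,bool); m[v0:v1,u0:u1]=1; return m
for f in ("w1","w2"):
    p,d,K,T=load(f+".npz"); W=cloud(d,K,T); hsv=cv2.cvtColor(p,cv2.COLOR_RGB2HSV).astype(int); H,S,V=[hsv[...,i] for i in range(3)]; z=W[...,2]; sh=d.shape
    print(f,"table z",np.median(z[150:180,330:350]),"noise",np.std(z[150:180,335:345]))
    if f=="w1":
        B=box(sh,300,425,185,310); dump("rackfoot",W,B&(S<60)&(V>110)&(z>2)&(z<14)); 
        dump("railA",W,B&(z>44)&(z<56)&box(sh,325,362,180,310)); dump("railB",W,B&(z>44)&(z<56)&box(sh,364,420,180,300))
        x,y=0,0
    R1=box(sh,150,235,100,215) if f=="w1" else box(sh,425,525,100,220)
    dump("restfoot",W,R1&(H>95)&(H<125)&(S>120)&(z>1)&(z<12)); dump("cheeks",W,R1&(H>95)&(H<125)&(S>120)&(z>60)&(z<70))
    m=dump("handle",W,R1&((H<20)&(S>90))&(z>55)&(z<68))
    B=box(sh,185,225,222,275) if f=="w1" else box(sh,436,480,228,295)
    dump("blade",W,B&(S<60)&(V>130)&(z>6)&(z<22))
    if f=="w2":
        B=box(sh,200,340,165,300)
        dump("plate",W,B&(z>37)&(z<44)&(S<90)&box(sh,200,340,205,300)); dump("panel",W,B&(z>25)&(z<33)&box(sh,200,340,165,220))
        m=dump("key",W,B&((H<8)|(H>172))&(S>150)&(z>36)); print("key mean",W[m].mean(0).round(1))
        dump("board",W,B&(H>45)&(H<85)&(S>90)&(z>47)&(z<62)); m=B&(S<60)&(V>200)&(z>46)&(z<56); dump("railL",W,m&box(sh,285,305,225,250)); dump("railR",W,m&box(sh,235,262,220,248))
E
python3 fit.py
```

```text
w1 table z 0.4151349447553147 noise 23.294121416564764
rackfoot px 4748 c [581.7 260.9] size [129.5 130.5] ang 78.9 zmed 6.4
railA px 342 c [575.  228.4] size [ 6.2 99.4] ang 78.84 zmed 50.2
railB px 377 c [587.7 293.1] size [ 6.4 99.6] ang 78.8 zmed 49.9
restfoot px 3335 c [457.8  29.9] size [ 79.4 133.5] ang 89.81 zmed 6.2
cheeks px 48 c [407.7  11.7] size [7.7 6.7] ang 89.56 zmed 63.1
handle px 1291 c [454.9  31.9] size [ 14.  124.6] ang 89.2 zmed 61.6
blade px 760 c [586.9  29.2] size [35.8 63.8] ang 88.99 zmed 14.3
w2 table z 0.34704747041447215 noise 23.264982404928386
restfoot px 3794 c [458.2  26.4] size [ 76.3 135.4] ang 89.17 zmed 6.4
cheeks px 50 c [408.7  46.9] size [6.8 6.8] ang 88.44 zmed 63.5
handle px 1457 c [457.   29.9] size [ 15.3 127.2] ang 89.57 zmed 61.7
blade px 1169 c [601.9  28.7] size [36.8 90.5] ang 88.84 zmed 14.5
plate px 4579 c [ 588.7 -238.5] size [127.8 143.2] ang 3.57 zmed 39.9
panel px 3332 c [ 503.  -244.1] size [ 50.3 146.4] ang 3.07 zmed 30.5
key px 338 c [ 456.1 -234.4] size [ 26.2 167.9] ang 44.11 zmed 42.0
key mean [ 504.3 -283.9   43.9]
board px 2302 c [ 593.7 -235.5] size [85.6 71.1] ang 88.3 zmed 55.3
railL px 56 c [ 548.6 -208.2] size [18.7  5.2] ang 1.25 zmed 52.4
railR px 42 c [ 549.3 -274.1] size [14.6  4.5] ang 4.53 zmed 52.1
```

Request:
servo_tool --rows '[[0,[0.036,-0.107,-0.1],[0,0,0]],[0,[0.036,-0.107,-0.1],[0,0,0]],[0,[0.036,-0.107,-0.2],[0,0,0]],[0,[0.036,-0.107,-0.2],[0,0,0]],[0,[0.036,-0.107,-0.2],[0,0,0]]]'

```text
clock: 2.95
ee_pos: [502.4, -282.1, 56.9]
tool_rot: [0.01, -3.133, -0.008]
force: [-0.1, 0.8, 1.1]
gripper_width: 0.004
grip_force: 0.0
```

Request:
servo_tool --rows '[[0,[0,0,0],[0,0,0]],[0,[0,0,0],[0,0,0]],[0,[0,0,0],[0,0,0]],[0,[0,0,0],[0,0,0]]]'

```text
clock: 3.45
ee_pos: [505.1, -285.8, 62.4]
tool_rot: [-0.006, 3.14, -0.001]
force: [-1.2, 0.6, -0.6]
gripper_width: -0.001
grip_force: 0.0
```

Run:
```python
from h import *
from fit import dump,box
p,d,K,T=snap("wrist","w3"); W=cloud(d,K,T); hsv=cv2.cvtColor(p,cv2.COLOR_RGB2HSV).astype(int); H,S,V=[hsv[...,i] for i in range(3)];z=W[...,2]
m=((H<8)|(H>172))&(S>150)&(z>36)&(abs(W[...,0]-505)<25)&(abs(W[...,1]+284)<25); print(m.sum(),W[m].mean(0), np.percentile(W[m],[2,50,98],axis=0).round(1))
dump("board",W,(H>45)&(H<85)&(S>90)&(z>47)&(z<62))
```

```text
w1 table z 0.4151349447553147 noise 23.294121416564764
rackfoot px 4748 c [581.7 260.9] size [129.5 130.5] ang 78.9 zmed 6.4
railA px 342 c [575.  228.4] size [ 6.2 99.4] ang 78.84 zmed 50.2
railB px 377 c [587.7 293.1] size [ 6.4 99.6] ang 78.8 zmed 49.9
restfoot px 3335 c [457.8  29.9] size [ 79.4 133.5] ang 89.81 zmed 6.2
cheeks px 48 c [407.7  11.7] size [7.7 6.7] ang 89.56 zmed 63.1
handle px 1291 c [454.9  31.9] size [ 14.  124.6] ang 89.2 zmed 61.6
blade px 760 c [586.9  29.2] size [35.8 63.8] ang 88.99 zmed 14.3
w2 table z 0.34704747041447215 noise 23.264982404928386
restfoot px 3794 c [458.2  26.4] size [ 76.3 135.4] ang 89.17 zmed 6.4
cheeks px 50 c [408.7  46.9] size [6.8 6.8] ang 88.44 zmed 63.5
handle px 1457 c [457.   29.9] size [ 15.3 127.2] ang 89.57 zmed 61.7
blade px 1169 c [601.9  28.7] size [36.8 90.5] ang 88.84 zmed 14.5
plate px 4579 c [ 588.7 -238.5] size [127.8 143.2] ang 3.57 zmed 39.9
panel px 3332 c [ 503.  -244.1] size [ 50.3 146.4] ang 3.07 zmed 30.5
key px 338 c [ 456.1 -234.4] size [ 26.2 167.9] ang 44.11 zmed 42.0
key mean [ 504.3 -283.9   43.9]
board px 2302 c [ 593.7 -235.5] size [85.6 71.1] ang 88.3 zmed 55.3
railL px 56 c [ 548.6 -208.2] size [18.7  5.2] ang 1.25 zmed 52.4
railR px 42 c [ 549.3 -274.1] size [14.6  4.5] ang 4.53 zmed 52.1
945 [ 500.22433099 -285.89582178   41.77555216] [[ 492.7 -298.    36.8]
 [ 500.  -285.7   42. ]
 [ 510.6 -273.5   43.5]]
board px 176 c [ 565.8 -225.6] size [20.9  4.8] ang 51.5 zmed 55.4
```

View pics/w3.png

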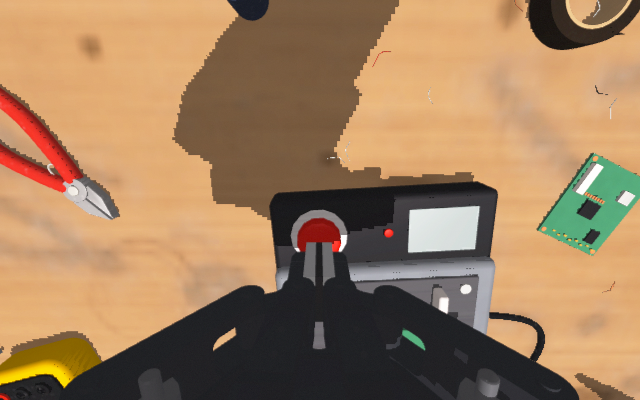

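The shut fingers at (320,250) sit right over the red key. I'll press in small steps.

Request:
servo_tool --rows '[[0,[0,0,-0.01],[0,0,0]],[0,[0,0,-0.016],[0,0,0]],[0,[0,0,-0.018],[0,0,0]],[0,[0,0,-0.018],[0,0,0]]]'

```text
clock: 4.0
ee_pos: [504.3, -285.8, 42.8]
tool_rot: [0.006, -3.141, -0.0]
force: [-1.2, 0.8, 0.9]
gripper_width: -0.001
grip_force: 0.0
```

Request:
servo_tool --rows '[[0,[0,0,-0.001],[0,0,0]],[0,[0,0,-0.002],[0,0,0]],[0,[0,0,-0.002],[0,0,0]]]'

```text
clock: 4.38
ee_pos: [504.7, -285.9, 41.5]
tool_rot: [-0.006, 3.141, -0.0]
force: [-0.3, -0.4, 2.3]
gripper_width: 0.001
grip_force: 1.2
```

Request:
servo_tool --rows '[[0,[0,0,-0.001],[0,0,0]],[0,[0,0,-0.001],[0,0,0]]]'

```text
clock: 4.62
ee_pos: [504.7, -285.9, 40.5]
tool_rot: [-0.006, 3.141, -0.0]
force: [-1.9, -0.3, 4.4]
gripper_width: -0.001
grip_force: 2.1
```

Request:
servo_tool --rows '[[0,[0,0,-0.001],[0,0,0]],[0,[0,0,-0.001],[0,0,0]]]'

```text
clock: 4.88
ee_pos: [504.7, -285.9, 39.3]
tool_rot: [-0.006, 3.141, -0.0]
force: [-0.3, -0.1, 5.0]
gripper_width: 0.002
grip_force: 2.1
```

Request:
servo_tool --rows '[[0,[0,0,-0.001],[0,0,0]],[0,[0,0,-0.001],[0,0,0]]]'

```text
clock: 5.12
ee_pos: [504.7, -285.9, 38.1]
tool_rot: [-0.006, 3.141, -0.0]
force: [0.2, -1.3, 2.8]
gripper_width: -0.002
grip_force: 1.4
```

```bash
python3 -c "
from rig import *
s=state();print(s['force'],s['ee_pos'],s['clock'])"
```

```text
[ 0.17657716 -1.25369948  2.82006216] [ 504.70371871 -285.89875747   38.09252846] 5.125
```

The force dropped from 5.0 to 2.8 N at about 4 mm of travel, so the dome has clicked. Next I'll release it and look at the board more closely.

Request:
servo_tool --rows '[[0,[0,0,0.02],[0,0,0]],[0.085,[-0.02,0.025,0.08],[0,0,0]],[0.085,[-0.04,0.05,0.14],[0,0,0]],[0.085,[-0.04,0.05,0.162],[0,0,0]],[0.085,[-0.04,0.05,0.162],[0,0,0]]]'

```text
clock: 5.75
ee_pos: [465.6, -235.6, 202.3]
tool_rot: [-0.008, 3.137, -0.001]
force: [0.0, 0.6, -0.4]
gripper_width: 0.845
grip_force: 0.0
```

Request:
servo_tool --rows '[[0.085,[0,0,0],[0,0,0]],[0.085,[0,0,0],[0,0,0]]]'

```text
clock: 6.0
ee_pos: [463.8, -235.5, 198.7]
tool_rot: [0.006, -3.139, -0.001]
force: [-0.1, 0.4, -0.1]
gripper_width: 0.997
grip_force: 0.0
```

```bash
sed -i 's/^for f in ("w1","w2"):/for f in (("w1","w2") if __name__=="__main__" else ()):/' fit.py
python3 - <<'E'
from h import *
from fit import dump,box
p,d,K,T=snap("wrist","w4"); W=cloud(d,K,T); hsv=cv2.cvtColor(p,cv2.COLOR_RGB2HSV).astype(int); H,S,V=[hsv[...,i] for i in range(3)];z=W[...,2]
near=(abs(W[...,0]-590)<110)&(abs(W[...,1]+238)<80)
m=dump("board",W,near&(H>45)&(H<85)&(S>90)&(z>47)&(z<62))
c=np.float32(np.argwhere(m)[:,::-1]); P=ray(c,55,K,T); print("board ray", cv2.minAreaRect(np.float32(P[:,:2])))
dump("plate",W,near&(z>37)&(z<44)); dump("panel",W,near&(z>25)&(z<33))
m=near&(S<60)&(V>190)&(z>47)&(z<56); k=cv2.connectedComponentsWithStats(m.astype(np.uint8))
for i in range(1,k[0]):
    if k[2][i,4]>25: print(k[2][i],W[k[1]==i].mean(0).round(1),rect(W,k[1]==i))
E
```

```text
board px 3125 c [ 593.7 -235.5] size [85.8 70.9] ang 88.12 zmed 55.4
board ray ((593.4423828125, -235.45999145507812), (85.64002227783203, 70.82923126220703), 88.02626037597656)
plate px 6179 c [ 588.6 -238.7] size [127.9 143. ] ang 3.64 zmed 39.8
panel px 4265 c [ 502.4 -244.4] size [ 48.3 145. ] ang 3.36 zmed 30.6
[341 255   5  18  85] [ 548.4 -208.1   52.3] ((548.569580078125, -208.10975646972656), (21.523042678833008, 4.6578779220581055), 1.6996197700500488)
[281 259   6  12  58] [ 549.6 -274.2   52.3] ((549.7590942382812, -274.1792297363281), (13.812841415405273, 5.28131628036499), 4.4962382316589355)
[288 326   6   7  29] [ 636.1 -268.7   52. ] ((635.780517578125, -268.7964782714844), (10.904704093933105, 4.800824165344238), 7.720278739929199)
```

View pics/w4.png

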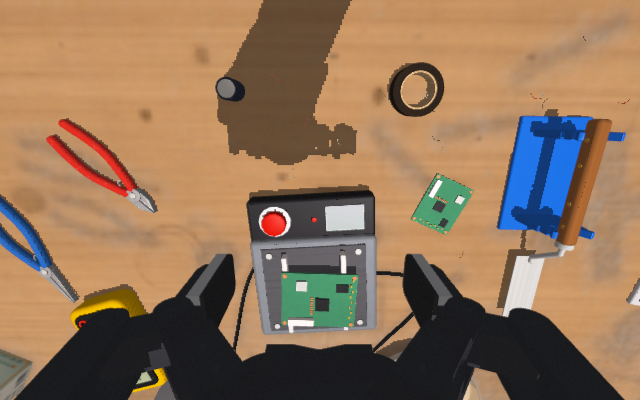

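The board (320,300) is centred at (593.6,-235.5) with yaw -1.9°. The preheater's yaw is about 3.5°. Now I'll get the spatula.

Request:
servo_tool --rows '[[0.085,[-0.007,0.266,0],[0,0,-0.8]],[0.085,[-0.007,0.266,0],[0,0,-0.8]],[0.085,[-0.007,0.266,-0.05],[0,0,-0.8]],[0.085,[-0.007,0.266,-0.05],[0,0,-0.8]],[0.085,[-0.007,0.266,-0.05],[0,0,-0.8]]]'

```text
clock: 6.68
ee_pos: [456.0, 33.6, 148.2]
tool_rot: [-0.008, -3.138, -0.0]
force: [0.8, -0.5, -0.3]
gripper_width: 0.994
grip_force: 0.0
```

Request:
servo_tool --rows '[[0.085,[0,0,0],[0,0,0]],[0.085,[0,0,0],[0,0,0]],[0.085,[0,0,0],[0,0,0]]]'

```text
clock: 7.05
ee_pos: [457.9, 28.6, 150.5]
tool_rot: [0.021, 3.141, -0.0]
force: [-0.6, 0.6, 0.0]
gripper_width: 0.993
grip_force: 0.0
```

Run:
```python
from h import *
from fit import dump,box
import rig; s=rig.state(); print(s['ee_pos'],s['tool_rot'])
p,d,K,T=snap("wrist","w5"); W=cloud(d,K,T); hsv=cv2.cvtColor(p,cv2.COLOR_RGB2HSV).astype(int); H,S,V=[hsv[...,i] for i in range(3)];z=W[...,2]
near=(abs(W[...,0]-480)<150)&(abs(W[...,1]-30)<50); bl=(H>95)&(H<125)&(S>120)
dump("restfoot",W,near&bl&(z>1)&(z<12)); dump("handle",W,near&(H<20)&(S>90)&(z>57)&(z<66));
m=near&bl&(z>60)&(z<68); k=cv2.connectedComponentsWithStats(m.astype(np.uint8))
for i in range(1,k[0]):
    if k[2][i,4]>25: print(k[2][i],W[k[1]==i].mean(0).round(1))
```

```text
[457.92583343  28.61370881 150.5041612 ] [ 2.05191530e-02  3.14084811e+00 -3.58151272e-04]
restfoot px 6780 c [457.4  28.9] size [ 79.5 134.7] ang 89.35 zmed 6.3
handle px 2299 c [456.4  30.7] size [ 14. 128.] ang 88.92 zmed 61.9
[337 141  10  11  85] [407.9  47.5  63.5]
[291 142  10  11  92] [407.6  10.9  63.2]
[335 255   9  11  70] [507.1  46.4  63.2]
[295 256   8  10  69] [506.7  10.   63.3]
```

Request:
servo_tool --rows '[[0.085,[-0.001,0.002,-0.04],[0,0,-0.2]],[0.085,[-0.001,0.002,-0.08],[0,0,-0.2]],[0.085,[-0.001,0.002,-0.1],[0,0,-0.2]],[0.085,[-0.001,0.002,-0.1155],[0,0,-0.2]],[0.085,[-0.001,0.002,-0.1155],[0,0,-0.2]]]'

```text
clock: 7.72
ee_pos: [456.2, 31.7, 34.2]
tool_rot: [-0.023, -3.14, 0.001]
force: [0.2, -0.1, 1.0]
gripper_width: 0.992
grip_force: 0.0
```

Request:
servo_tool --rows '[[0.085,[0,0,0],[0,0,0]],[0.04,[0,0,0],[0,0,0]],[0.03,[0,0,0],[0,0,0]],[0.022,[0,0,0],[0,0,0]]]' --newtons 30

```text
clock: 8.22
ee_pos: [456.7, 32.4, 35.0]
tool_rot: [0.021, 3.141, 0.0]
force: [-0.6, -0.2, -0.1]
gripper_width: 0.37
grip_force: 0.0
```

Request:
servo_tool --rows '[[0,[0,0,0],[0,0,0]],[0,[0,0,0],[0,0,0]],[0,[0,0,0],[0,0,0]]]' --newtons 30

```text
clock: 8.6
ee_pos: [456.6, 32.3, 34.9]
tool_rot: [0.022, 3.141, 0.0]
force: [-1.4, -0.2, 5.1]
gripper_width: 0.156
grip_force: 31.7
```

Request:
servo_tool --rows '[[0,[0,0,0],[0,0,0]],[0,[0,0,0],[0,0,0]],[0,[0,0,0],[0,0,0]]]' --newtons 100

```text
clock: 8.98
ee_pos: [456.8, 32.3, 35.1]
tool_rot: [0.021, 3.141, 0.001]
force: [-1.6, -0.4, 6.3]
gripper_width: 0.146
grip_force: 97.5
```

Request:
servo_tool --rows '[[0,[0,0,0.01],[0,0,0]],[0,[0,0,0.03],[0,0,0]],[0,[0,0,0.06],[0,0,0]],[0,[0,0,0.085],[0,0,0]],[0,[0,0,0.095],[0,0,0]]]'

```text
clock: 9.6
ee_pos: [457.1, 32.3, 131.0]
tool_rot: [0.021, 3.139, 0.001]
force: [0.7, -0.7, -1.4]
gripper_width: 0.141
grip_force: 97.6
```

Request:
servo_tool --rows '[[0,[0,-0.04,0],[0,0,0.8]],[0,[-0.002,-0.09,0],[0,0,1.8]],[0,[-0.016,-0.135,0],[0,0,1.8]],[0,[-0.036,-0.18,0],[0,0,1.8]],[0,[-0.055,-0.215,0],[0,0,1.8]]]'

```text
clock: 10.22
ee_pos: [400.1, -184.4, 129.2]
tool_rot: [0.026, -3.14, 0.0]
force: [-0.4, 0.3, -1.1]
gripper_width: 0.144
grip_force: 97.7
```

Request:
servo_tool --rows '[[0,[-0.02,-0.03,0],[0,0,0]],[0,[-0.035,-0.05,0],[0,0,0]],[0,[-0.043,-0.058,0],[0,0,0]],[0,[-0.043,-0.058,0],[0,0,0]],[0,[-0.043,-0.058,0],[0,0,0]]]'

```text
clock: 10.85
ee_pos: [359.2, -239.8, 129.6]
tool_rot: [0.031, -3.141, -0.001]
force: [0.3, -0.0, -1.2]
gripper_width: 0.14
grip_force: 97.7
```

```bash
cat > blade.py <<'E'
from h import *
from fit import dump
import rig,sys
def fit_blade(tag,tol=14):
    s=rig.state(); t=s['ee_pos']; n=s['tool_rot']/np.linalg.norm(s['tool_rot']); yaw=np.arctan2(-2*n[0]*n[1],1-2*n[0]**2)
    M=R.from_rotvec(s['tool_rot']).as_matrix(); print("tcp",t.round(1),"yaw",np.degrees(yaw).round(2),"zaxis",M[:,2].round(4))
    p,d,K,T=snap("wrist",tag); W=cloud(d,K,T)
    L=(W-t)@np.array([[np.cos(yaw),np.sin(yaw),0],[-np.sin(yaw),np.cos(yaw),0],[0,0,1]]).T; L[...,2]-=19
    m=(L[...,0]>112)&(L[...,0]<188)&(abs(L[...,1])<24)&(abs(L[...,2]+40)<tol)&(d>0)
    P=L[m]; A=np.c_[P[:,0]-148,P[:,1],np.ones(len(P))]; q=np.linalg.lstsq(A,P[:,2],rcond=None)[0]
    r=P[:,2]-A@q; k=abs(r)<3; q=np.linalg.lstsq(A[k],P[k,2],rcond=None)[0]
    print("px",m.sum(),"pitch,roll deg",np.degrees(q[:2]).round(2),"z rel grip at 148",q[2].round(2),"absz",(q[2]+t[2]+19).round(1))
    m2=(L[...,0]>95)&(L[...,0]<200)&(abs(L[...,1])<30)&(abs(L[...,2]+40)<tol); print("rect local",rect(L,m2))
    return p,W,L
if __name__=="__main__": fit_blade(sys.argv[1])
E
python3 blade.py w6
```

```text
tcp [ 359.2 -239.8  129.6] yaw 1.13 zaxis [-0.e+00  4.e-04 -1.e+00]
px 0 pitch,roll deg [0. 0.] z rel grip at 148 0.0 absz 148.6
rect local ((0.0, 0.0), (0.0, 0.0), 0.0)
```

Run:
```python
from h import *
for n,f in (("wrist","w6.npz"),("top",0),("scene",0)):
    p,d,K,T=load(f) if f else snap(n,n+"6"); W=cloud(d,K,T); 
    t=np.array([359.2,-239.8,129.6]);yaw=np.radians(1.13)
    L=(W-t)@np.array([[np.cos(yaw),np.sin(yaw),0],[-np.sin(yaw),np.cos(yaw),0],[0,0,1]]).T; L[...,2]-=19
    bp=proj(t+[148,3,-21],K,T); print(n,"blade px",bp.round(0))
    m=(L[...,0]>105)&(L[...,0]<188)&(abs(L[...,1])<24)&(abs(L[...,2]+40)<14)&(d>0); print(m.sum())
    if m.sum()>20:
        P=L[m]; A=np.c_[P[:,0]-148,P[:,1],np.ones(len(P))]; q=np.linalg.lstsq(A,P[:,2],rcond=None)[0]; print(np.degrees(q[:2]),q[2], np.std(P[:,2]-A@q), rect(L,(L[...,0]>95)&(L[...,0]<200)&(abs(L[...,1])<30)&(abs(L[...,2]+40)<14)))
    u,v=bp[0].astype(int)
    if 80<u<560 and 60<v<340: cv2.imwrite(f"pics/c6{n}.png",cv2.resize(p[v-60:v+60,u-80:u+80,::-1],None,fx=4,fy=4))
```

```text
wrist blade px [[319. 418.]]
0
top blade px [[385. 190.]]
311
[-0.451459    0.61102807] -40.56801317471902 2.5080539806019173 ((143.83639526367188, -1.3849010467529297), (37.41645812988281, 94.15909576416016), 89.66342163085938)
scene blade px [[383. 195.]]
39
[-0.79589184  1.52650888] -42.30396398695151 1.1112194938525495 ((136.36351013183594, 2.19757080078125), (84.17942810058594, 22.687610626220703), 31.04189682006836)
```

Request:
servo_tool --rows '[[0,[0,0,-0.02],[0,0,0]],[0,[0,0,-0.04],[0,0,0]],[0,[0,0,-0.055],[0,0,0]],[0,[0,0,-0.06],[0,0,0]],[0,[0,0,-0.06],[0,0,0]]]'

```text
clock: 11.62
ee_pos: [358.6, -240.8, 69.6]
tool_rot: [0.028, -3.141, -0.0]
force: [-1.0, 0.3, -0.6]
gripper_width: 0.145
grip_force: 97.7
```

Run:
```python
from h import *
import rig
s=rig.state(); t=s['ee_pos'];print(t,s['tool_rot'],s['force'])
p,d,K,T=snap("top","top7"); W=cloud(d,K,T); 
yaw=np.radians(1.13)
L=(W-t)@np.array([[np.cos(yaw),np.sin(yaw),0],[-np.sin(yaw),np.cos(yaw),0],[0,0,1]]).T; L[...,2]-=19
m=(L[...,0]>105)&(L[...,0]<188)&(abs(L[...,1])<24)&(abs(L[...,2]+40)<8)&(d>0); print(m.sum(),W[m].mean(0),W[m][:,2].std())
p,d,K,T=snap("scene","sc7"); u,v=proj([545,-240,48],K,T)[0].astype(int); cv2.imwrite("pics/c7.png",cv2.resize(p[v-50:v+50,u-70:u+70,::-1],None,fx=5,fy=5,interpolation=cv2.INTER_CUBIC))
```

```text
[ 358.61766083 -240.78675899   69.63114264] [ 2.82397627e-02 -3.14115248e+00 -1.35664150e-04] [-0.99195375  0.32558105 -0.56195553]
292 [ 506.01177218 -239.19972147   47.80530415] 2.7984088634697195
```

View pics/c7.png

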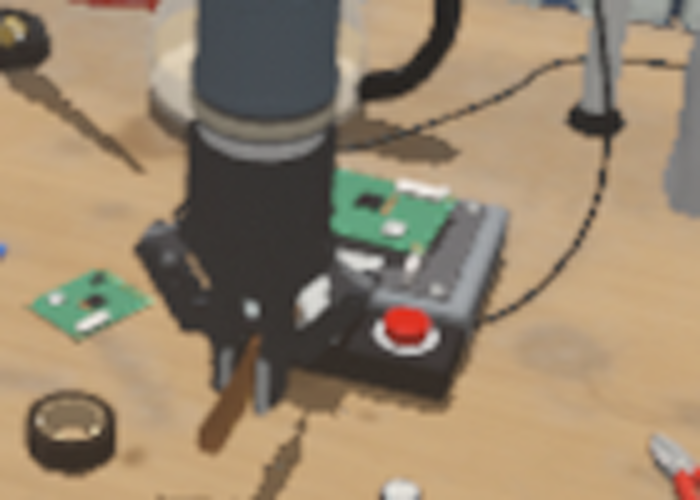

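The blade tip (360,262) is just in front of the board, below its level. Blade top is at 47.8 mm, so I can insert.

Request:
servo_tool --rows '[[0,[0.006,0,0],[0,0,0]],[0,[0.016,0.0005,0],[0,0,0]],[0,[0.028,0.0005,0],[0,0,0]],[0,[0.04,0.001,0],[0,0,0]],[0,[0.04,0.001,0],[0,0,0]]]'

```text
clock: 12.35
ee_pos: [399.9, -239.7, 69.7]
tool_rot: [-0.03, 3.141, -0.001]
force: [0.2, -0.3, -1.3]
gripper_width: 0.146
grip_force: 97.7
```

Request:
servo_tool --rows '[[0,[0.012,0,0],[0,0,0]],[0,[0.024,0.0005,0],[0,0,0]],[0,[0.036,0.001,0],[0,0,0]],[0,[0.047,0.001,0],[0,0,0]],[0,[0.047,0.001,0],[0,0,0]]]'

```text
clock: 12.98
ee_pos: [446.6, -238.7, 69.7]
tool_rot: [-0.03, 3.141, -0.0]
force: [-0.8, 0.1, -0.5]
gripper_width: 0.144
grip_force: 97.7
```

```bash
cat > bd.py <<'E'
from h import *
import rig,sys
def board(cam,tag,c,zt,rad=75):
    s=rig.state(); t=s['ee_pos']; n=s['tool_rot']/np.linalg.norm(s['tool_rot']); print("tcp",t.round(1),"yaw",np.degrees(np.arctan2(-2*n[0]*n[1],1-2*n[0]**2)).round(2),"F",s['force'].round(1))
    p,d,K,T=snap(cam,tag); W=cloud(d,K,T); hsv=cv2.cvtColor(p,cv2.COLOR_RGB2HSV).astype(int); H,S=hsv[...,0],hsv[...,1]
    m=(np.linalg.norm(W[...,:2]-c,axis=-1)<rad)&(H>45)&(H<90)&(S>80)&(abs(W[...,2]-zt)<10)
    P=W[m]; A=np.c_[P[:,:2]-c,np.ones(len(P))]; q=np.linalg.lstsq(A,P[:,2],rcond=None)[0]
    for _ in range(3):
        k=abs(P[:,2]-A@q)<2; q=np.linalg.lstsq(A[k],P[k,2],rcond=None)[0]
    print(cam,"px",m.sum(),"rect",np.round(np.hstack([*rect(W,m)]),2),"slopes deg",np.degrees(q[:2]).round(2),"ztop",q[2].round(1))
if __name__=="__main__":
    a=sys.argv; c=np.array([float(a[2]),float(a[3])])
    for cam in a[5].split(","): board(cam,a[1]+cam,c,float(a[4]))
E
python3 bd.py b8 593.6 -235.5 55 top,scene,wrist
```

```text
tcp [ 446.6 -238.7   69.7] yaw 1.09 F [-0.8  0.1 -0.5]
top px 402 rect [ 592.3  -235.89   83.95   67.23   84.39] slopes deg [ 1.14 -0.42] ztop 54.0
tcp [ 445.7 -238.7   69.6] yaw 1.05 F [-0.9  0.1 -0.9]
scene px 74 rect [ 587.36 -240.34   76.74   59.85   87.05] slopes deg [-1.54 -0.5 ] ztop 52.4
tcp [ 445.2 -238.7   69.5] yaw 1.02 F [-0.2  0.7 -1.5]
wrist px 0 rect [0. 0. 0. 0. 0.] slopes deg [0. 0.] ztop 0.0
```

Request:
servo_tool --rows '[[0,[0,0,0.002],[0,0,0]],[0,[0,0,0.003],[0,0,0]],[0,[0,0,0.004],[0,0,0]],[0,[0,0,0.005],[0,0,0]],[0,[0,0,0.006],[0,0,0]]]'

```text
clock: 13.75
ee_pos: [445.4, -238.7, 75.7]
tool_rot: [0.028, -3.141, -0.0]
force: [0.3, -0.1, -1.5]
gripper_width: 0.144
grip_force: 97.7
```

Request:
servo_tool --rows '[[0,[0,0,0.001],[0,0,0]],[0,[0,0,0.003],[0,0,0]],[0,[0,0,0.006],[0,0,0]],[0,[0,0,0.01],[0,0,0]],[0,[0,0,0.014],[0,0,0]]]'

```text
clock: 14.38
ee_pos: [445.6, -238.8, 90.1]
tool_rot: [-0.028, 3.141, 0.0]
force: [0.5, -0.1, -1.4]
gripper_width: 0.145
grip_force: 97.7
```

Request:
servo_tool --rows '[[0,[0,0,0.005],[0,0,0]],[0,[0,0,0.01],[0,0,0]],[0,[0,0,0.015],[0,0,0]],[0,[0,0,0.018],[0,0,0]],[0,[0,0,0.02],[0,0,0]]]'

```text
clock: 15.0
ee_pos: [445.6, -238.7, 109.9]
tool_rot: [-0.028, 3.141, 0.0]
force: [-0.1, -0.5, -1.7]
gripper_width: 0.145
grip_force: 97.7
```

Request:
servo_tool --rows '[[0,[0,0,0],[0,0,0]],[0,[0,0,0],[0,0,0]]]'

```text
clock: 15.25
ee_pos: [445.4, -238.7, 109.6]
tool_rot: [0.028, -3.141, -0.0]
force: [0.2, 0.8, -1.6]
gripper_width: 0.14
grip_force: 97.7
```

```bash
python3 bd.py b9 593.6 -235.5 90 top,scene
```

```text
tcp [ 445.4 -238.7  109.6] yaw 1.02 F [ 0.2  0.8 -1.6]
top px 435 rect [ 592.32 -235.95   85.88   69.5    85.46] slopes deg [-1.89 -0.19] ztop 90.6
tcp [ 445.4 -238.7  109.5] yaw 1.03 F [ 0.8 -0.1 -1.6]
scene px 74 rect [ 589.76 -236.28   83.72   61.82   85.63] slopes deg [-1.1  -0.44] ztop 89.0
```

```bash
cat > tilt.py <<'E'
from h import *
import sys
c=np.array([float(sys.argv[1]),float(sys.argv[2])]); zt=float(sys.argv[3])
def tilt(p,d,K,T,c,zt):
    W=cloud(d,K,T); hsv=cv2.cvtColor(p,cv2.COLOR_RGB2HSV).astype(int)
    m=(np.linalg.norm(W[...,:2]-c,axis=-1)<75)&(hsv[...,0]>45)&(hsv[...,0]<90)&(hsv[...,1]>80)&(abs(W[...,2]-zt)<12)
    e=cv2.erode(m.astype(np.uint8),np.ones((3,3)))>0; P=W[e]; A=np.c_[P[:,:2]-c,np.ones(len(P))]; k=np.ones(len(P),bool)
    for _ in range(5):
        q=np.linalg.lstsq(A[k],P[k,2],rcond=None)[0]; r=P[:,2]-A@q; k=abs(r)<max(1.,1.5*np.median(abs(r)))
    return [*np.degrees(q[:2]),q[2],k.sum(),r[k].std(),*np.hstack([*rect(W,m)])]
if len(sys.argv)>4: print("ref",np.round(tilt(*load(sys.argv[4]),np.array([593.6,-235.5]),55),2))
v=np.array([tilt(*snap("top","tt"),c,zt) for _ in range(5)]); print(v.mean(0).round(2),v.std(0).round(2))
E
python3 tilt.py 593.6 -235.5 90 top0.npz
```

```text
ref [-3.0000e-02 -3.1000e-01  5.4980e+01  1.5400e+02  1.7200e+00  5.9451e+02
 -2.3618e+02  8.5240e+01  7.0640e+01  8.8470e+01]
[-7.1000e-01  2.0000e-02  9.0300e+01  1.6920e+02  1.4500e+00  5.9352e+02
 -2.3560e+02  8.5300e+01  7.0190e+01  8.7380e+01] [0.97 0.51 0.15 6.11 0.07 0.7  0.27 0.23 0.75 1.73]
```

Run:
```python
from h import *
for f in ("top0.npz","w1.npz","w2.npz"):
    p,d,K,T=load(f); W=cloud(d,K,T); m=(d>0)&(W[...,2]>60)&(W[...,2]<190)&(W[...,0]>520)&(W[...,0]<720)&(W[...,1]>-200)&(W[...,1]<330)
    if f!="top0.npz": m[:, :]&=(np.indices(d.shape)[0]<250)|((np.indices(d.shape)[1]>240)&(np.indices(d.shape)[1]<400)&(np.indices(d.shape)[0]<340))
    h,_,_=np.histogram2d(W[m][:,0],W[m][:,1],[np.arange(520,721,40),np.arange(-200,331,53)]); print(f);print(h.astype(int))
```

```text
top0.npz
[[ 0  0  0  0  3  0  0  0  0  0]
 [ 0  0  0  0  0  0  0  0  0  0]
 [ 0  0  0  0  0  0  0  0  0  0]
 [ 0  0  0  0  0  0  0  0  0  0]
 [ 0 56 80 57 44  0  0  0  0  0]]
w1.npz
[[ 0  0  0  0 39  0  0  0  0  0]
 [ 0  0  0  0  0  0  0  0  0  0]
 [ 0  0  0  0  0  0  0  0  0  0]
 [ 0  0  0  0  0  0  0  0  0  0]
 [ 0  0  0  0  0  0  0  0  0  0]]
w2.npz
[[ 0  0  0  0 41  0  0  0  0  0]
 [ 0  0  0  0  0  0  0  0  0  0]
 [ 0  0  0  0  0  0  0  0  0  0]
 [ 0  0  0  0  0  0  0  0  0  0]
 [ 0  2  1  0  0  0  0  0  0  0]]
```

Request:
servo_tool --rows '[[0,[0,0.005,0],[0,0,0]],[0,[0,0.015,0],[0,0,0]],[0,[0,0.03,0],[0,0,0]],[0,[0,0.05,0],[0,0,-0.3]],[0,[0,0.075,0],[0,0,-0.7]]]'

```text
clock: 16.23
ee_pos: [445.4, -162.3, 109.7]
tool_rot: [-0.009, 3.142, 0.001]
force: [0.1, 0.4, -1.4]
gripper_width: 0.142
grip_force: 97.6
```

Request:
servo_tool --rows '[[0,[0,0.025,0],[0,0,-0.6]],[0,[0,0.05,0],[0,0,-1.2]],[0,[0,0.075,0],[0,0,-1.8]],[0,[0,0.1,0],[0,0,-2.4]],[0,[0,0.125,0],[0,0,-3]]]'

```text
clock: 16.85
ee_pos: [445.1, -36.8, 109.7]
tool_rot: [-0.072, -3.141, -0.001]
force: [0.7, -0.5, -1.9]
gripper_width: 0.146
grip_force: 97.6
```

Request:
servo_tool --rows '[[0,[0,0.025,0],[0,0,-0.6]],[0,[0,0.05,0],[0,0,-1.2]],[0,[0,0.075,0],[0,0,-1.8]],[0,[0,0.1,0],[0,0,-2.4]],[0,[0,0.125,0],[0,0,-3]]]'

```text
clock: 17.48
ee_pos: [444.8, 88.1, 109.8]
tool_rot: [-0.154, -3.138, -0.001]
force: [0.3, 0.2, -1.9]
gripper_width: 0.145
grip_force: 97.6
```

Request:
servo_tool --rows '[[0,[-0.001,0.025,0],[0,0,-0.5]],[0,[-0.003,0.05,0],[0,0,-1]],[0,[-0.005,0.075,0],[0,0,-1.5]],[0,[-0.007,0.1,0],[0,0,-2]],[0,[-0.009,0.125,0],[0,0,-2.3]]]'

```text
clock: 18.1
ee_pos: [435.4, 212.9, 109.7]
tool_rot: [-0.217, -3.134, -0.001]
force: [0.3, -0.2, -2.1]
gripper_width: 0.145
grip_force: 97.5
```

Request:
servo_tool --rows '[[0,[-0.001,0.022,0],[0,0,-0.1]],[0,[-0.002,0.041,0],[0,0,-0.2]],[0,[-0.002,0.055,0],[0,0,-0.2]],[0,[-0.002,0.065,0],[0,0,-0.2]],[0,[-0.002,0.07,0],[0,0,-0.2]]]'

```text
clock: 18.73
ee_pos: [434.6, 281.5, 109.7]
tool_rot: [-0.224, -3.134, 0.0]
force: [-0.7, -0.1, -1.9]
gripper_width: 0.138
grip_force: 97.5
```

Request:
servo_tool --rows '[[0,[0,0,0],[0,0,0]],[0,[0,0,0],[0,0,0]]]'

```text
clock: 18.98
ee_pos: [434.6, 280.5, 109.7]
tool_rot: [-0.226, -3.133, 0.001]
force: [-0.1, 0.8, -2.1]
gripper_width: 0.147
grip_force: 97.5
```

```bash
python3 tilt.py 581.4 260.8 90; python3 bd.py b10 581.4 260.8 90 top,scene
```

```text
[ -0.74   0.67  90.13 155.2    1.3  582.09 258.53  84.62  67.34  78.4 ] [0.51 0.65 0.2  9.68 0.1  0.42 0.67 0.6  0.63 0.75]
tcp [434.6 280.9 109.7] yaw -8.21 F [ 0.4 -0.4 -1.2]
top px 431 rect [582.98 259.15  85.05  68.8   78.93] slopes deg [0.29 0.33] ztop 90.0
tcp [434.6 281.  109.7] yaw -8.19 F [ 0.5 -0.4 -2. ]
scene px 124 rect [578.1  259.17  80.11  66.23  70.22] slopes deg [-1.68  0.34] ztop 88.6
```

Run:
```python
from h import *
from fit import dump
p,d,K,T=load("top0.npz"); W=cloud(d,K,T); z=W[...,2]; S=cv2.cvtColor(p,cv2.COLOR_RGB2HSV)[...,1]
n=np.linalg.norm(W[...,:2]-[581,261],axis=-1)<100
dump("foot",W,n&(z>-1)&(z<58)&(S<60))
for s in (1,-1): 
    c=np.array([581.4,260.8])+s*33*np.array([.1925,.981]); m=n&(z>43)&(z<56)&(abs((W[...,:2]-c)@[.1925,.981])<9); print(m.sum(),W[m].mean(0),rect(W,m))
```

```text
foot px 1525 c [583.6 261.4] size [135.1 134. ] ang 78.52 zmed 6.4
74 [590.39334511 291.98386544  47.82289414] ((589.226318359375, 295.02008056640625), (12.816667556762695, 100.61640930175781), 79.19285583496094)
73 [574.37345431 226.82167652  48.03616967] ((574.969482421875, 225.2713165283203), (11.039318084716797, 97.29289245605469), 78.7872085571289)
```

Request:
servo_tool --rows '[[0,[0,0.0012,-0.004],[0,0,0]],[0,[0,0.0012,-0.01],[0,0,0]],[0,[0,0.0012,-0.017],[0,0,0]],[0,[0,0.0012,-0.024],[0,0,0]],[0,[0,0.0012,-0.029],[0,0,0]]]'

```text
clock: 19.95
ee_pos: [434.3, 282.3, 80.0]
tool_rot: [-0.224, -3.133, 0.001]
force: [0.8, -0.7, -2.1]
gripper_width: 0.144
grip_force: 97.5
```

Request:
servo_tool --rows '[[0,[0,0,-0.003],[0,0,0]],[0,[0,0,-0.005],[0,0,0]],[0,[0,0,-0.005],[0,0,0]]]'

```text
clock: 20.32
ee_pos: [434.5, 282.4, 75.7]
tool_rot: [-0.224, -3.134, -0.0]
force: [-0.3, 0.3, -2.0]
gripper_width: 0.142
grip_force: 97.5
```

```bash
python3 tilt.py 581.4 260.8 55; python3 bd.py b11 581.4 260.8 55 top
```

```text
[ 1.5000e-01 -6.4000e-01  5.6310e+01  1.4720e+02  1.3600e+00  5.8171e+02
  2.6052e+02  8.4550e+01  6.8640e+01  7.8270e+01] [0.89 0.9  0.14 8.84 0.19 0.42 0.27 1.   1.03 0.92]
tcp [434.6 282.5  75.9] yaw -8.18 F [ 0.2  0.1 -1.5]
top px 400 rect [582.06 260.36  84.34  68.48  77.94] slopes deg [-0.05 -0.52] ztop 56.2
```

Request:
servo_tool --rows '[[0,[0,0,-0.001],[0,0,0]],[0,[0,0,-0.0015],[0,0,0]],[0,[0,0,-0.002],[0,0,0]],[0,[0,0,-0.0025],[0,0,0]],[0,[0,0,-0.003],[0,0,0]]]'

```text
clock: 21.25
ee_pos: [434.5, 282.4, 72.7]
tool_rot: [-0.224, -3.134, -0.0]
force: [0.2, 0.3, -2.3]
gripper_width: 0.145
grip_force: 97.5
```

Request:
servo_tool --rows '[[0,[0,0,-0.0005],[0,0,0]],[0,[0,0,-0.001],[0,0,0]],[0,[0,0,-0.0015],[0,0,0]],[0,[0,0,-0.002],[0,0,0]],[0,[0,0,-0.003],[0,0,0]]]'

```text
clock: 21.88
ee_pos: [434.7, 282.5, 69.7]
tool_rot: [0.224, 3.133, 0.0]
force: [-0.0, -0.4, -1.6]
gripper_width: 0.143
grip_force: 97.5
```

Request:
servo_tool --rows '[[0,[0,0,-0.002],[0,0,0]],[0,[0,0,-0.004],[0,0,0]],[0,[0,0,-0.006],[0,0,0]],[0,[0,0,-0.006],[0,0,0]]]'

```text
clock: 22.38
ee_pos: [434.4, 282.3, 63.5]
tool_rot: [-0.224, -3.133, 0.0]
force: [-0.3, 0.3, -0.2]
gripper_width: 0.15
grip_force: 97.5
```

```bash
python3 tilt.py 581.4 260.8 53; python3 bd.py b12 581.4 260.8 53 top,scene
```

```text
[-4.2000e-01 -2.2000e-01  5.2060e+01  1.4200e+02  1.4300e+00  5.8139e+02
  2.6047e+02  8.4010e+01  6.8130e+01  7.6790e+01] [1.08 0.31 0.15 5.93 0.17 0.48 0.2  0.62 0.45 1.08]
tcp [434.6 282.5  63.8] yaw -8.18 F [-0.3 -1.2 -1.5]
top px 391 rect [581.43 259.94  83.29  68.2   76.61] slopes deg [ 0.56 -0.52] ztop 52.0
tcp [434.6 282.4  63.8] yaw -8.18 F [-0.4  0.4 -1.5]
scene px 141 rect [578.69 259.14  82.6   67.32  73.46] slopes deg [-0.07  0.34] ztop 50.8
```

Request:
servo_tool --rows '[[0,[-0.005,0.0007,0],[0,0,0]],[0,[-0.014,0.002,0],[0,0,0]],[0,[-0.025,0.0036,0],[0,0,0]],[0,[-0.037,0.0053,0],[0,0,0]],[0,[-0.05,0.0071,0],[0,0,0]]]'

```text
clock: 23.35
ee_pos: [383.4, 289.7, 63.7]
tool_rot: [-0.223, -3.133, -0.0]
force: [-0.7, 0.2, -0.7]
gripper_width: 0.144
grip_force: 97.5
```

Request:
servo_tool --rows '[[0,[-0.014,0.002,0],[0,0,0]],[0,[-0.028,0.004,0],[0,0,0]],[0,[-0.04,0.0057,0],[0,0,0]],[0,[-0.05,0.0071,0],[0,0,0]],[0,[-0.05,0.0071,0],[0,0,0]]]'

```text
clock: 23.98
ee_pos: [333.7, 296.8, 63.7]
tool_rot: [-0.222, -3.133, 0.0]
force: [0.8, -0.1, -1.9]
gripper_width: 0.145
grip_force: 97.5
```

Request:
servo_tool --rows '[[0,[0,0,0.03],[0,0,0]],[0,[0,0,0.07],[0,0,0]],[0,[0,-0.01,0.08],[0,0,0]],[0,[0.005,-0.04,0.08],[0,0,2]],[0,[0.02,-0.08,0.08],[0,0,4]]]'

```text
clock: 24.6
ee_pos: [354.1, 215.6, 143.2]
tool_rot: [-0.109, -3.139, 0.001]
force: [0.3, -0.5, -0.5]
gripper_width: 0.144
grip_force: 97.7
```

```bash
python3 tilt.py 581.4 260.8 53; python3 -c "
from rig import *
s=state();print(s['ee_pos'],s['tool_rot'],s['clock'])"
```

```text
[ 3.4000e-01 -4.1000e-01  5.1990e+01  1.3460e+02  1.3000e+00  5.8092e+02
  2.6105e+02  8.3640e+01  6.7970e+01  7.6660e+01] [1.03 0.66 0.27 3.07 0.22 0.58 0.45 0.84 0.35 1.48]
[354.32839128 216.40531409 143.27329561] [-1.15974514e-01 -3.13880399e+00  4.35037308e-04] 24.85
```

Request:
servo_tool --rows '[[0,[0.025,-0.035,0],[0,0,1]],[0,[0.055,-0.075,0],[0,0,2]],[0,[0.085,-0.12,0],[0,0,3.4]],[0,[0.1,-0.16,0],[0,0,3.4]],[0,[0.1025,-0.18,0],[0,0,3.4]]]'

```text
clock: 25.48
ee_pos: [458.0, 35.2, 143.4]
tool_rot: [0.024, 3.141, -0.002]
force: [0.1, 0.3, -1.4]
gripper_width: 0.144
grip_force: 97.9
```

Request:
servo_tool --rows '[[0,[0,-0.0055,-0.013],[0,0,0]],[0,[0,-0.0055,-0.013],[0,0,0]],[0,[0,-0.0055,-0.013],[0,0,0]],[0,[0,-0.0055,-0.013],[0,0,0]]]'

```text
clock: 25.98
ee_pos: [457.1, 32.2, 130.8]
tool_rot: [0.018, 3.141, 0.001]
force: [0.7, 0.5, -1.3]
gripper_width: 0.148
grip_force: 97.9
```

Run:
```python
from h import *
import rig
s=rig.state(); n=s['tool_rot']/np.linalg.norm(s['tool_rot']); print(s['ee_pos'],np.degrees(np.arctan2(-2*n[0]*n[1],1-2*n[0]**2)),s['clock'])
p,d,K,T=snap("wrist","w13"); W=cloud(d,K,T); hsv=cv2.cvtColor(p,cv2.COLOR_RGB2HSV).astype(int);H,S=hsv[...,0],hsv[...,1]; z=W[...,2]
m=(np.linalg.norm(W[...,:2]-[581,261],axis=-1)<80)&(H>45)&(H<90)&(S>80)&(abs(z-53)<8); print("board",m.sum(), rect(W,m))
t=s['ee_pos']; m=(H<20)&(S>90)&(abs(W[...,0]-t[0])<80)&(abs(W[...,1]-t[1])<15)&(abs(z-t[2]-27)<6); print("handle",m.sum(),rect(W,m),W[m].mean(0)); P=W[m]; print("pitch deg",np.degrees(np.polyfit(P[:,0],P[:,2],1)[0]))
```

```text
[457.08105732  32.19704139 130.75797459] -0.6633829782758385 25.975
board 4544 ((581.36572265625, 261.8411560058594), (88.74070739746094, 70.83808135986328), 79.51761627197266)
handle 6135 ((444.22833251953125, 32.15855407714844), (14.258957862854004, 103.46295166015625), 89.46463012695312) [436.83631193  32.28405499 157.43073285]
pitch deg 0.17873428675991493
```

View pics/w13.png

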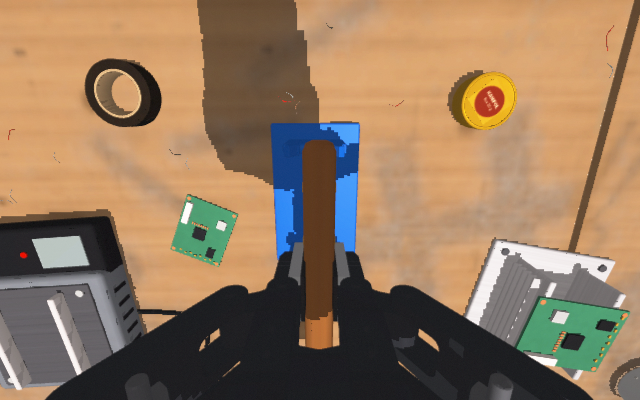

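The board (575,335) lies square across the rack's rails, and the handle (320,200) is lined up over the blue rest. Lowering it now.

Request:
servo_tool --rows '[[0,[0,-0.0022,-0.02],[0,0,0]],[0,[0,-0.0022,-0.05],[0,0,0]],[0,[0,-0.0022,-0.07],[0,0,0]],[0,[0,-0.0022,-0.08],[0,0,0]],[0,[0,-0.0022,-0.086],[0,0,0]]]'

```text
clock: 26.65
ee_pos: [457.3, 29.2, 44.6]
tool_rot: [0.021, 3.141, 0.0]
force: [-0.2, 0.2, -0.5]
gripper_width: 0.145
grip_force: 97.8
```

Request:
servo_tool --rows '[[0,[0,0,-0.003],[0,0,0]],[0,[0,0,-0.006],[0,0,0]],[0,[0,0,-0.008],[0,0,0]],[0,[0,0,-0.008],[0,0,0]]]'

```text
clock: 27.15
ee_pos: [457.1, 29.0, 36.8]
tool_rot: [0.021, 3.141, 0.0]
force: [-0.0, -0.3, -0.5]
gripper_width: 0.15
grip_force: 97.8
```

Request:
servo_tool --rows '[[0,[0,0,-0.0005],[0,0,0]],[0,[0,0,-0.001],[0,0,0]],[0,[0,0,-0.001],[0,0,0]]]'

```text
clock: 27.52
ee_pos: [457.0, 28.9, 35.7]
tool_rot: [-0.021, -3.141, -0.0]
force: [-0.6, 0.3, -0.4]
gripper_width: 0.146
grip_force: 97.8
```

Request:
servo_tool --rows '[[0,[0,0,-0.0005],[0,0,0]],[0,[0,0,-0.0005],[0,0,0]]]'

```text
clock: 27.78
ee_pos: [457.0, 29.0, 35.2]
tool_rot: [-0.021, -3.141, -0.0]
force: [0.4, 0.5, -0.3]
gripper_width: 0.143
grip_force: 97.8
```

Request:
servo_tool --rows '[[0,[0,0,-0.0004],[0,0,0]],[0,[0,0,-0.0004],[0,0,0]]]' --newtons 20

```text
clock: 28.02
ee_pos: [457.0, 28.9, 35.1]
tool_rot: [-0.021, -3.141, -0.001]
force: [-1.2, 0.5, 5.1]
gripper_width: 0.146
grip_force: 98.6
```

Request:
servo_tool --rows '[[0.02,[0,0,0],[0,0,0]],[0.025,[0,0,0],[0,0,0]],[0.035,[0,0,0],[0,0,0]],[0.06,[0,0,0],[0,0,0]],[0.08,[0,0,0],[0,0,0]]]'

```text
clock: 28.65
ee_pos: [457.0, 28.9, 34.8]
tool_rot: [-0.021, -3.141, -0.0]
force: [-0.6, -0.4, 0.3]
gripper_width: 0.817
grip_force: 0.0
```

Request:
servo_tool --rows '[[0.08,[0,0,0],[0,0,0]],[0.08,[0,0,0.02],[0,0,0]],[0.08,[0,0,0.06],[0,0,0]],[0.08,[0,0,0.11],[0,0,0]],[0.08,[0,0,0.16],[0,0,0]]]'

```text
clock: 29.28
ee_pos: [456.7, 28.8, 196.2]
tool_rot: [-0.022, -3.141, 0.0]
force: [0.9, 0.1, -0.2]
gripper_width: 0.94
grip_force: 0.0
```

Request:
servo_tool --rows '[[0.08,[0,0.06,0.03],[0,0,0]],[0.08,[0,0.1,0.03],[0,0,0]],[0.08,[0,0.1,0.03],[0,0,0]],[0.08,[0,0.1,0.03],[0,0,0]],[0.08,[0,0.1,0.03],[0,0,0]]]'

```text
clock: 29.9
ee_pos: [456.9, 127.4, 224.5]
tool_rot: [-0.025, -3.141, 0.001]
force: [0.0, 1.0, 0.6]
gripper_width: 0.934
grip_force: 0.0
```

Run:
```python
from h import *
from fit import dump
import rig
print(rig.state()['clock'])
p,d,K,T=snap("wrist","w14"); W=cloud(d,K,T); hsv=cv2.cvtColor(p,cv2.COLOR_RGB2HSV).astype(int);H,S,V=[hsv[...,i] for i in range(3)]; z=W[...,2]
n=(np.linalg.norm(W[...,:2]-[581,261],axis=-1)<110); nn=(abs(W[...,0]-500)<160)&(abs(W[...,1]-30)<50)
m=dump("board",W,n&(H>45)&(H<90)&(S>80)&(abs(z-53)<8)); P=W[m]; A=np.c_[P[:,:2]-[581,261],np.ones(len(P))]; q=np.linalg.lstsq(A,P[:,2],rcond=None)[0]; print("tilt",np.degrees(q[:2]),q[2])
dump("foot",W,n&(S<60)&(V>110)&(z>2)&(z<14))
dump("handle",W,nn&(H<20)&(S>90)&(z>52)&(z<70)); dump("blade",W,nn&(S<60)&(V>130)&(z>6)&(z<22)); dump("restfoot",W,nn&(H>95)&(H<125)&(S>120)&(z>1)&(z<12))
```

```text
29.9
board px 899 c [571.5 272.2] size [70.3 46.7] ang 78.48 zmed 53.4
tilt [ 0.04436785 -0.00337537] 53.44620327263756
foot px 3220 c [581.3 260.8] size [130.  129.8] ang 78.9 zmed 6.4
handle px 1583 c [457.4  29.5] size [ 14.2 127.5] ang 88.56 zmed 61.7
blade px 1209 c [601.9  27.4] size [35.5 91.3] ang 87.69 zmed 14.3
restfoot px 3521 c [457.5  29.3] size [ 79.4 134.6] ang 89.5 zmed 6.2
```

View pics/w14.png

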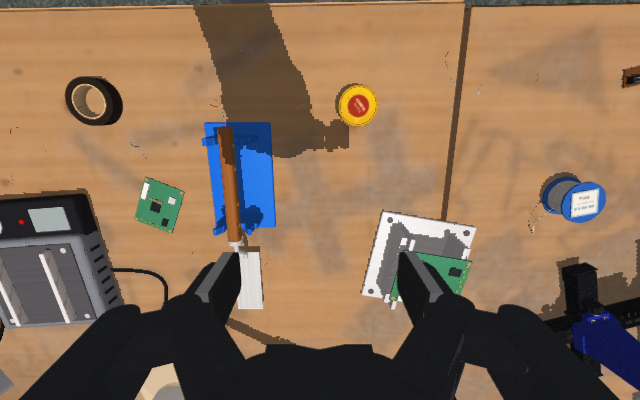

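The spatula is back in its notches at (230,185), level as before. The board (430,270) is flat but half hidden by a finger, so I'll take one clear look.

Request:
servo_tool --rows '[[0.08,[0,0.06,0.02],[0,0,0]],[0.08,[0.0,0.12,0.03],[0,0,0]],[0.08,[0,0.13,0.03],[0,0,0]],[0.08,[0,0.13,0.03],[0,0,0]],[0.08,[0,0.13,0.03],[0,0,0]]]'

```text
clock: 30.58
ee_pos: [457.3, 256.4, 254.4]
tool_rot: [-0.027, -3.141, 0.002]
force: [0.1, 0.1, 0.9]
gripper_width: 0.934
grip_force: 0.0
```

Run:
```python
from h import *
from fit import dump
p,d,K,T=snap("wrist","w15"); W=cloud(d,K,T); hsv=cv2.cvtColor(p,cv2.COLOR_RGB2HSV).astype(int);H,S,V=[hsv[...,i] for i in range(3)]; z=W[...,2]
n=(np.linalg.norm(W[...,:2]-[581,261],axis=-1)<110)
dump("board",W,n&(H>45)&(H<90)&(S>80)&(abs(z-53)<8)); dump("foot",W,n&(S<60)&(V>110)&(z>2)&(z<14))
```

```text
board px 2359 c [581.2 262. ] size [85.7 69.8] ang 78.54 zmed 53.4
foot px 3300 c [581.7 261.1] size [129.9 130.4] ang 78.77 zmed 6.4
```

The board is within about 1 mm of centre and 0.3° of square, so I'm handing in.

```bash
python3 -c "
from rig import *
print(hand_in())"
```

```text
the job is handed in; nothing more can be done
None
```

The job is done and handed in at about 31 s: I pressed the stop key until it clicked, set the board flat on the cooling rack within about 1 mm of centre and 0.3° of square, and laid the spatula back in both notches of its rest.

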